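# Bed the row of tiles in a log slice with the fingertips

## Task

Four bevelled wooden tiles stand proud in a curved row on the big log slice. With light pressure, run the fingertips along the row from the widest tile to the narrowest, pressing each one fully down into its recess in turn and staying close over the row from the first to the last, without raising the hand away in between. Then move clear, leaving the loose blocks, the jar and the small slice where they are.

Things in the scene. Friction and masses are not known exactly. Their poses are not given: they have to be found in the camera images.
- slice: Round log slice with dark bark, about 265 mm across, fixed; flat top 22 mm above the table; origin: centre of its underside, z up. A curved row of four bevelled tiles is let into it: centres at (-63, 24), (-22, 38), (22, 38), (63, 24) mm of this frame (tile0 to tile3), on an arc of radius 130 mm about (0, -90) mm, 44 mm apart along it.
- tile0 (a joint): How far the widest tile is pressed down into its recess, m: 0 to 0.001 at the start (standing proud), 0.004 fully down against a hard stop. It moves straight down only, slides with about 2.5 N of friction and stays where it is left.
- tile0_top (a point): Top centre of the widest tile, 36 mm across the row, 36 mm along it: a level strip 10 mm long here, and bevels falling 6 mm over 13 mm towards both neighbours; a fingertip can slide over them. About 10 mm above the slice's top at the start, 6 mm when fully down. x runs along the row towards the narrowest tile, y outwards from the arc's centre.
- tile1 (a joint): How far the second widest tile is pressed down into its recess, m: 0 to 0.001 at the start (standing proud), 0.004 fully down against a hard stop. It moves straight down only, slides with about 2.5 N of friction and stays where it is left.
- tile1_top (a point): Top centre of the second widest tile, 30 mm across the row, 36 mm along it: a level strip 10 mm long here, and bevels falling 6 mm over 13 mm towards both neighbours; a fingertip can slide over them. About 10 mm above the slice's top at the start, 6 mm when fully down. x runs along the row towards the narrowest tile, y outwards from the arc's centre.
- tile2 (a joint): How far the third widest tile is pressed down into its recess, m: 0 to 0.001 at the start (standing proud), 0.004 fully down against a hard stop. It moves straight down only, slides with about 2.5 N of friction and stays where it is left.
- tile2_top (a point): Top centre of the third widest tile, 24 mm across the row, 36 mm along it: a level strip 10 mm long here, and bevels falling 6 mm over 13 mm towards both neighbours; a fingertip can slide over them. About 10 mm above the slice's top at the start, 6 mm when fully down. x runs along the row towards the narrowest tile, y outwards from the arc's centre.
- tile3 (a joint): How far the narrowest tile is pressed down into its recess, m: 0 to 0.001 at the start (standing proud), 0.004 fully down against a hard stop. It moves straight down only, slides with about 2.5 N of friction and stays where it is left.
- tile3_top (a point): Top centre of the narrowest tile, 18 mm across the row, 36 mm along it: a level strip 10 mm long here, and bevels falling 6 mm over 13 mm towards both neighbours; a fingertip can slide over them. About 10 mm above the slice's top at the start, 6 mm when fully down. x runs along the row towards the narrowest tile, y outwards from the arc's centre.
- block_tall: Loose bystander: wooden block 28 x 28 mm, 40 mm tall, standing on the slice on the hollow side of the row; origin at the centre of its underside.
- block_low: Loose bystander: wooden block 34 x 28 mm, 24 mm tall, on the slice on the hollow side of the row; origin at the centre of its underside.
- jar: Loose bystander: clear jar 52 mm across, 80 mm tall, with a green cap, on the table at the robot's left; origin at the centre of its underside.
- coaster: Loose bystander: small log slice 84 mm across, 16 mm thick, on the table at the robot's right; origin at the centre of its underside.

How it is judged (in metres and radians):
On the way, in this order (a step that is already met when the one before it is completed fails the run):
1. the widest tile is pressed down, before the ones after it (value of joint tile0 above 0.0025 m), for 0.05 s.
2. the second widest tile is pressed down, before the ones after it (value of joint tile1 above 0.0025 m), for 0.05 s.
3. the third widest tile is pressed down, before the ones after it (value of joint tile2 above 0.0025 m), for 0.05 s.
4. the narrowest tile is pressed down (value of joint tile3 above 0.0025 m), for 0.05 s.
At the end, for the whole second after the job is handed in: All four tiles are down (each within 1.5 mm of its stop), pressed in order from the widest to the narrowest, and every loose thing is within 15 mm of where it stood (value of joint each of tile0, tile1, tile2, tile3 above 0.0025 m and not (distance of block_tall from where it was at the start of the episode above 0.015 m) and not (distance of block_low from where it was at the start of the episode above 0.015 m) and not (distance of jar from where it was at the start of the episode above 0.015 m) and not (distance of coaster from where it was at the start of the episode above 0.015 m)); the robot touches nothing.
It fails at once if a loose block, the jar or the small slice was lifted or displaced by more than 15 mm (distance of any of block_tall, block_low, jar, coaster from where it was at the start of the episode above 0.015 m).
It fails at once if the hand was raised away from the row (tool point more than 75 mm above the slice's top) between the first tile and the last (value of joint tile0 above 0.0025 m and not (value of joint tile3 above 0.0025 m) and z of the grasp point in the frame of slice above 0.097 m).
It fails at once if the fingers pressed the slice or a tile with more than 40 N (contact force between the fingers and slice above 40 N).
It also fails if it takes over 43 s, if anything falls off the work surface, if the arm or the gripper's body presses on something with over 40 N, if the wrist force passes 120 N, or if a joint passes its speed limit or range.

## Robot

A 6-joint arm with a two-finger parallel gripper is mounted at the origin on the work surface. World frame = base frame: x ahead of the robot, y to its left, z up, the work surface at z = 0. Lengths are in m, angles in degrees, forces in N, time in s.
With the tool pointing down it reaches from about 0.225 to 0.725 m from the base axis. Payload 3.1 kg.
Tool frame: the origin (TCP) lies between the finger pads, 19 mm behind the fingertips; this is the grasp point; z points along the fingers, y is the line along which they close (so a half turn about z gives the same grasp; the last joint's range is limited). The gripper opens to 85 mm and grips with 20 to 120 N. Pads are 22 mm wide; open, the fingers measure 114 mm over their backs; the gripper's body (76 mm by 85 mm) begins 54 mm behind the grasp point. The pads swing forward as they close: fully open they stand 13 mm farther back than shut.
Start: joints at [-75.848, 2.75, 5.684, 92.934, 0, 82.678], TCP at [0.192, -0.489, 0.25] pointing down, gripper open.
Joint ranges: [-166.93, 166.93], [-56.73, 111.36], [-69.38, 81.34], [-121.58, 131.49], [-85.45, 84.26], [-180, 180]. Speed limits (degrees/s): [159.86, 159.86, 180, 180, 180, 180].

## Interface

Orientations are given as a 3x3 rotation matrix whose columns are the frame's x, y, z axes.
In Python, from cell import robot gives the robot as it stands.
- The arm moves only by the shell command python3 -m creep 'ROWS' [OPENING] [FORCE]. ROWS is a JSON object of lists of equal length, an entry for each row: "delta_pos": the shift along the tool's x, y, z in cm, a list of three; "twist": the turn, a rotation vector about the tool's x, y, z in rad, a list of three. A call has 1 to 20 rows; each row shifts and turns the commanded pose from where the row before left it, along the tool's axes as they then stand; what a row does not reach is not made up. A row lasts 1/10 s, in which the tool goes at most 50 mm and 8.59 degrees, less where a joint would pass 70% of its speed; a pose out of reach is approached as far as the arm can. A call with a gripper value outside its range is refused whole. OPENING is the finger opening in cm, from 0 to 8.54, set as the call begins (- or left out, the last holds). The fingers move at their own pace and stop on an object; FORCE is the grip in N (left out, the last holds). Time passes only in rows, so rows that do not move let the fingers close. It gives the time, the measured TCP pose, the force, the opening and the grip force at its end, in the units of the state.
- robot.get_obs(): the state, without advancing time (a new reading comes with each control period).
- robot.capture(name): name is "scene" or "top" or "wrist"; returns the picture (400x640x3 uint8, red, green, blue); there is no depth.
- robot.camera_info(name): a dict with "mtx" (3x3 intrinsics, pixels), "R" (3x3) and "t" (3): a world point X has camera coordinates R X + t. Camera axes: x right, y down, z forward; pixel columns grow to the right and rows downward; lengths in m; the calibration is good to about 2 mm. A picture is of the moment at which its call begins: read the wrist's pose just before it. camera_info takes no time and is no camera call; for the wrist camera it gives the pose at the moment of the call.
- robot.job_done(): hands the job in; it is judged then, once.
Trained networks look in the newest picture that a camera, given by its name, has taken for a name from the list of things; names that differ only in an ending like _2 or _b are one class to them, and where a whole thing is asked for, a point or a joint stands for the part that bears it (a point fixed in the world has none). Each returns a list of dicts, best first, with "p" (0 to 1); they miss things now and then, are a little off and sometimes report something else, mostly with a low value. They report only what shows in the picture. A call takes as long as a camera call.
- robot.find_in(camera, query): "position" ([x, y, z] in m, in world coordinates, good to about 4 mm: the middle of the surface that is visible of it).
The state is a dict: "clock": time; "joint_positions": joint angles; "joint_vel": joint speeds; "effort": joint torques, N m; "tool_pos": TCP position; "orientation": TCP orientation; "contact_force": force on the tool from outside, world axes, zero at the start; "wrist_torque": the same for the moment, N m; "opening": finger opening in m; "grasp_force": force on a finger pad.
Only numpy, scipy, OpenCV 4.12 (cv2) and the standard library are available. Lean on these libraries where they do the work, as an engineer would, in place of code of your own. Each camera call takes 0.05 s, during which the arm holds its last target. There are 200 camera calls.

## Working session

There is one attempt and no reset: what is moved stays moved. The work goes in short steps, Python scripts to look and compute and a shell command to move; the robot and the scene stay as the last step left them, time stands still between calls to the robot, and variables do not carry over. Pictures are saved under pics/ and viewed, at most 10 in all, crops included, and the job is handed in when it is done.

```bash
mkdir -p pics; ls
python3 - <<'E'
from cell import robot
import cv2,numpy as np
o=robot.get_obs(); print(o['clock'],o['tool_pos'],o['orientation'],o['opening'],o['contact_force'])
a=robot.capture("top"); b=robot.capture("scene")
cv2.imwrite("pics/top.png",a[...,::-1]); cv2.imwrite("pics/scene.png",b[...,::-1])
for n in ["slice","tile0_top","tile1_top","tile2_top","tile3_top","block_tall","block_low","jar","coaster"]:
  for c in ["top","scene"]:
    r=robot.find_in(c,n)
    print(n,c,[(np.round(x["position"],4).tolist(),round(x["p"],2)) for x in r[:2]])
for c in ["top","scene"]: print(robot.camera_info(c))
print(robot.get_obs()['clock'])
E
```

```text
pics
0.0 [ 0.1920316  -0.4880125   0.24878408] [[ 9.30601111e-01  3.66034489e-01 -5.70315999e-04]
 [ 3.66034794e-01 -9.30598268e-01  2.32225858e-03]
 [ 3.19291653e-04 -2.36985192e-03 -9.99997141e-01]] 0.085381654792182 [-1.27247612 -1.31610321 -0.22036714]
slice top [([0.5092, -0.0073, 0.0328], 0.67), ([0.5678, -0.0348, 0.0251], 0.66)]
slice scene [([0.5906, -0.0244, 0.0172], 0.73)]
tile0_top top [([0.6007, -0.0903, 0.0288], 0.53)]
tile0_top scene [([0.6073, -0.0865, 0.028], 0.7)]
tile1_top top [([0.5626, -0.0743, 0.0284], 0.5)]
tile1_top scene [([0.5702, -0.0711, 0.027], 0.73)]
tile2_top top [([0.5283, -0.039, 0.0329], 0.67)]
tile2_top scene [([0.5315, -0.0426, 0.0278], 0.47)]
tile3_top top []
tile3_top scene []
block_tall top [([0.6477, -0.0063, 0.0603], 0.62)]
block_tall scene [([0.6565, -0.0042, 0.0476], 0.87), ([0.5881, -0.0254, 0.017], 0.52)]
block_low top [([0.5691, 0.0502, 0.0456], 0.64)]
block_low scene [([0.5783, 0.0568, 0.0418], 0.61), ([0.533, -0.0432, 0.0256], 0.37)]
jar top [([0.6214, 0.3882, 0.0825], 0.66), ([0.5644, -0.0777, 0.0294], 0.38)]
jar scene [([0.6398, 0.3994
[... 188 characters left out ...]
     , 325.66974402],
       [  0.        , 449.52748809, 200.89295743],
       [  0.        ,   0.        ,   1.        ]]), 'R': array([[ 0.02807402, -0.99920394, -0.02834332],
       [-0.99512496, -0.02525519, -0.09533358],
       [ 0.09454187,  0.03088155, -0.99504179]]), 't': array([-0.00323366,  0.60698534,  1.03501857])}
{'mtx': array([[517.80047843,   0.        , 329.48260357],
       [  0.        , 517.80047843, 197.13872109],
       [  0.        ,   0.        ,   1.        ]]), 'R': array([[-0.46588113,  0.88480749,  0.00839523],
       [ 0.56775027,  0.30619006, -0.76413826],
       [-0.67868578, -0.3512312 , -0.64499787]]), 't': array([ 0.26700087, -0.29286047,  1.66168929])}
1.0
```

Run:
```python
import cv2
a=cv2.imread("pics/top.png")[90:290,220:460]; cv2.imwrite("pics/topc.png",cv2.resize(a,None,fx=3,fy=3,interpolation=cv2.INTER_CUBIC)[:600,:720])
```

```text
(no output)
```

View pics/topc.png

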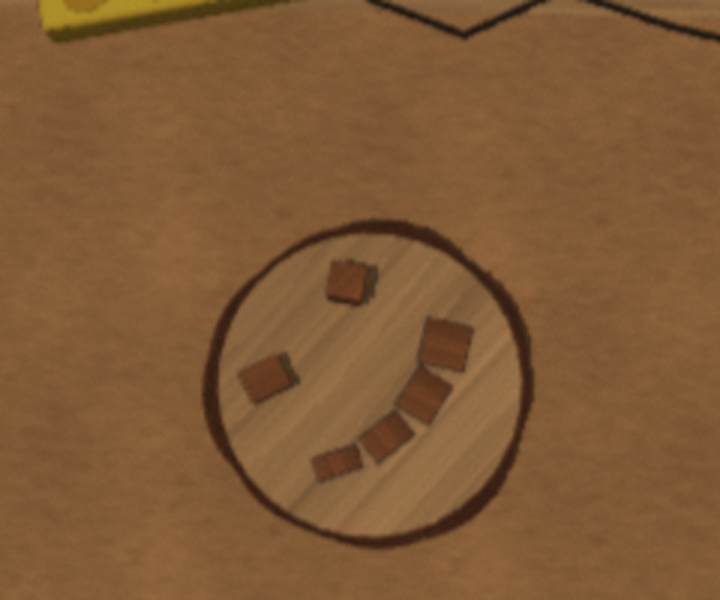

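View pics/scene.png

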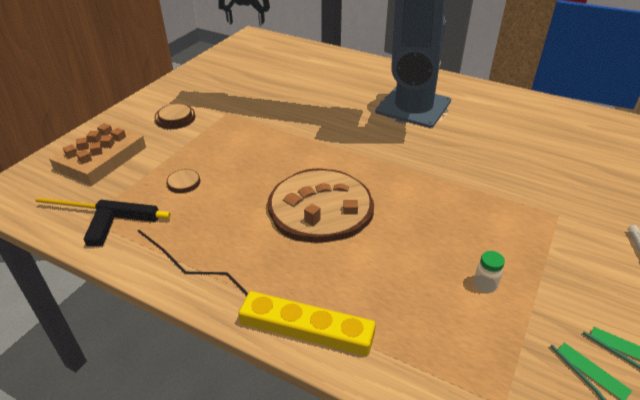

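The top view shows the row curving from tile0 at crop (446,344), through (424,395) and (386,437), to tile3 at (337,463). The blocks are at (350,282) and (267,378), on the hollow side. The scene view agrees: the jar and small slice are far away. Next I fit the slice frame from these pixels.

```bash
cat > h.py <<'E'
import numpy as np
from cell import robot
L=np.array([[-63,24],[-22,38],[22,38],[63,24]])/1000
def ray(c,px,z):
    K,R,t=(np.array(c[k]) for k in("mtx","R","t"))
    d=R.T@np.linalg.solve(K,[px[0],px[1],1]); o=-R.T@t
    return (o+d*(z-o[2])/d[2])[:2]
def fit(P,Lx=L):
    a=Lx@[1,1j]; b=P@np.array([1,1j]); m=(a-a.mean()); th=np.angle((np.conj(m)*(b-b.mean())).sum())
    c=b.mean()-np.exp(1j*th)*a.mean(); res=b-c-np.exp(1j*th)*a
    return th,c,np.abs(res)*1000
E
python3 - <<'E'
from h import *
c=robot.camera_info("top"); f=lambda u,v,z:ray(c,(220+(u+.5)/3-.5,90+(v+.5)/3-.5),z)
P=np.array([f(446,344,.030),f(424,395,.030),f(386,437,.030),f(337,463,.030)])
th,cc,r=fit(P); print(P.round(4),np.degrees(th),cc,r)
print("slice from outline", f((204+533)/2,(220+548)/2,.018))
print("blocks",f(350,282,.062),f(267,378,.046))
S=np.array([[.6073,-.0865],[.5702,-.0711],[.5315,-.0426]]); th2,c2,r2=fit(S,L[:3]); print("scene",np.degrees(th2),c2,r2)
for q in L: 
    w=cc+np.exp(1j*th)*(q@[1,1j]); a=np.degrees(th)+np.degrees(np.arctan2(-(q[0]),q[1]+.09)); print(w.round(4),"row dir deg",a.round(1))
o=robot.get_obs(); print(o["tool_pos"],np.degrees(np.arctan2(o["orientation"][1,0],o["orientation"][0,0])))
E
```

```text
[[ 0.6012 -0.0878]
 [ 0.5606 -0.0714]
 [ 0.527  -0.0424]
 [ 0.5057 -0.0047]] 138.95923296956144 (0.5690046652845101-0.028209884386907927j) [0.42477943 0.07790298 0.42205964 0.23167916]
slice from outline [ 0.56881893 -0.02785858]
blocks [ 0.64412254 -0.01144215] [0.5697556  0.05101311]
scene 140.83715348257527 (0.5744351177439531-0.027626134693765222j) [0.95475075 2.70762485 1.97155819]
(0.6008-0.0877j) row dir deg 167.9
(0.5606-0.0713j) row dir deg 148.7
(0.5275-0.0424j) row dir deg 129.2
(0.5057-0.0049j) row dir deg 110.0
[ 0.19221013 -0.48855574  0.25002365] 21.476789328141578
```

```bash
python3 -m creep '{"delta_pos":[[2.93,-1.24,0.5],[2.93,-1.24,0.5],[2.93,-1.24,0.5],[2.93,-1.24,0.5],[2.93,-1.24,0.5],[2.93,-1.24,0.5],[2.93,-1.24,0.5],[2.93,-1.24,0.5],[2.93,-1.24,0.5],[2.93,-1.24,0.5],[2.93,-1.24,0.5],[2.93,-1.24,0.5],[2.93,-1.24,0.5],[2.93,-1.24,0.5],[2.93,-1.24,0.5],[2.93,-1.24,0.5],[2.93,-1.24,0.5],[2.93,-1.24,0.5]],"twist":[[0,0,0],[0,0,0],[0,0,0],[0,0,0],[0,0,0],[0,0,0],[0,0,0],[0,0,0],[0,0,0],[0,0,0],[0,0,0],[0,0,0],[0,0,0],[0,0,0],[0,0,0],[0,0,0],[0,0,0],[0,0,0]]}' 0 20
python3 -m creep '{"delta_pos":[[0,0,0],[0,0,0],[0,0,0],[0,0,0],[0,0,0],[0,0,0],[0,0,0],[0,0,0],[0,0,0],[0,0,0],[0,0,0],[0,0,0],[0,0,0],[0,0,0],[0,0,0],[0,0,0],[0,0,0],[0,0,0],[0,0,0]],"twist":[[0,0,-0.142],[0,0,-0.142],[0,0,-0.142],[0,0,-0.142],[0,0,-0.142],[0,0,-0.142],[0,0,-0.142],[0,0,-0.142],[0,0,-0.142],[0,0,-0.142],[0,0,-0.142],[0,0,-0.142],[0,0,-0.142],[0,0,-0.142],[0,0,-0.142],[0,0,-0.142],[0,0,-0.142],[0,0,-0.142],[0,0,0]]}'
python3 - <<'E'
from h import *
import cv2
o=robot.get_obs(); print(o["tool_pos"],o["orientation"].round(4) if hasattr(o["orientation"],"round") else o["orientation"],o["joint_positions"],o["contact_force"],o["opening"])
c=robot.camera_info("wrist"); a=robot.capture("wrist"); cv2.imwrite("pics/w1.png",a[...,::-1]); print(c)
for n in ["tile0_top","tile1_top","tile2_top","tile3_top"]:
    print(n,[(np.round(x["position"],4).tolist(),round(x["p"],2)) for x in robot.find_in("wrist",n)[:2]])
E
```

```text
clock: 2.8
tool_pos: [0.6021, -0.0868, 0.1598]
orientation: [[0.931, 0.366, 0.0], [0.366, -0.931, -0.0], [0.0, 0.0, -1.0]]
contact_force: [-0.3, -0.7, -0.0]
opening: 0.0003
grasp_force: 0.0
clock: 4.7
tool_pos: [0.6012, -0.0878, 0.1599]
orientation: [[-0.978, 0.209, -0.0], [0.209, 0.978, 0.0], [0.0, -0.0, -1.0]]
contact_force: [0.1, -0.5, -0.4]
opening: 0.0002
grasp_force: 0.0
[ 0.60124371 -0.08776165  0.15988124] [[-9.778e-01  2.095e-01 -2.000e-04]
 [ 2.095e-01  9.778e-01  0.000e+00]
 [ 2.000e-04 -0.000e+00 -1.000e+00]] [-1.46255040e+01  1.49899992e+01  9.12544969e+00  8.41472349e+01
 -7.35902447e-04 -2.53491796e+00] [ 0.06972536 -0.5363788  -0.40499381] 0.00022945072061790434
{'mtx': array([[326.02540897,   0.        , 319.45753328],
       [  0.        , 326.02540897, 201.94655899],
       [  0.        ,   0.        ,   1.        ]]), 'R': array([[ 2.08781309e-01,  9.77962217e-01,  5.15862195e-04],
       [ 9.43247741e-01, -2.01509491e-01,  2.63965194e-01],
       [ 2.58251938e-01, -5.46244131e-02, -9.64532068e-01]]), 't': array([-0.04024003, -0.59581904,  0.13105103])}
tile0_top [([0.6, -0.0856, 0.0329], 0.66)]
tile1_top [([0.5614, -0.0699, 0.0342], 0.86), ([0.5284, -0.0428, 0.0281], 0.73)]
tile2_top [([0.5295, -0.0444, 0.0285], 0.64)]
tile3_top [([0.5053, -0.0079, 0.028], 0.97)]
```

View pics/w1.png

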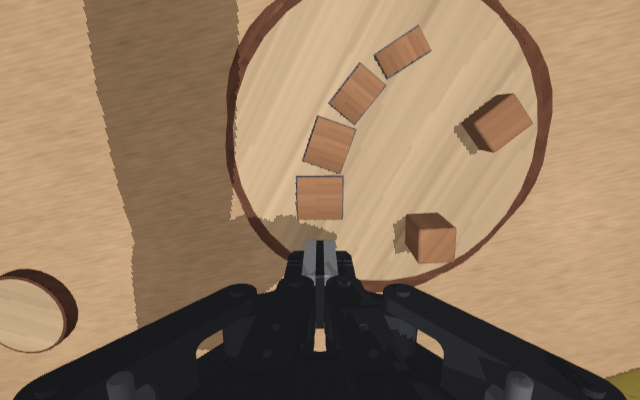

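The wrist view shows tile0 at (320,197), tile1 (330,145), tile2 (358,94) and tile3 (403,52). The shut fingertips are at (320,250), in line with the row. I'll check this against the fit.

Run:
```python
from h import *
c=robot.camera_info("wrist")
P=np.array([ray(c,p,.030) for p in [(320,197),(330,145),(358,94),(403,52)]])
th,cc,r=fit(P); print(P.round(4),np.degrees(th),cc,r)
th=np.radians(139.2)*.5+th*.5 if False else th
cc=(cc+0.5690-0.0282j)/2; th=(th%(2*np.pi)+np.radians(138.96))/2
T=[cc+np.exp(1j*th)*(q@[1,1j]) for q in L]; print(np.round(T,4))
for a,b in zip(T,T[1:]):
    d=np.angle(b-a); print("chord",abs(b-a),np.degrees(d))
o=robot.get_obs(); print(o["tool_pos"], (o["orientation"].T if hasattr(o["orientation"],"T") else np.array(o["orientation"]).T)@np.array([T[0].real-o["tool_pos"][0],T[0].imag-o["tool_pos"][1],0])*100)
print("yaw now",np.degrees(np.arctan2(o["orientation"][1][0],o["orientation"][0][0])),"want",np.degrees(th)+29-.1)
```

```text
[[ 0.6006 -0.0866]
 [ 0.5618 -0.0704]
 [ 0.5296 -0.0427]
 [ 0.5082 -0.006 ]] 138.9384601995011 (0.5703873511188431-0.028055262150118603j) [1.77159122 0.75202905 0.8231235  1.59704307]
[0.6014-0.0876j 0.5613-0.0712j 0.5281-0.0423j 0.5064-0.0049j]
chord 0.043324358044868914 157.80238886416967
chord 0.04400000000000003 138.94923009975062
chord 0.0433243580448689 120.09607133533137
[ 0.60124883 -0.08778368  0.15998719] [-1.50497017e-02  2.19798675e-02 -1.40429952e-07]
yaw now 167.83267121344218 want 167.84923009975057
```

```bash
python3 -m creep '{"delta_pos":[[0,0,1.2],[0,0,1.2],[0,0,1.2],[0,0,1.2],[0,0,1.2],[0,0,1.2],[0,0,1.2],[0,0,1.2],[0,0,0.2],[0,0,0.2],[0,0,0.2],[0,0,0.2],[0,0,0]],"twist":[[0,0,0],[0,0,0],[0,0,0],[0,0,0],[0,0,0],[0,0,0],[0,0,0],[0,0,0],[0,0,0],[0,0,0],[0,0,0],[0,0,0],[0,0,0]]}'
python3 -m creep '{"delta_pos":[[0,0,0.1],[0,0,0.1],[0,0,0.1],[0,0,0.1],[0,0,0.1],[0,0,0]],"twist":[[0,0,0],[0,0,0],[0,0,0],[0,0,0],[0,0,0],[0,0,0]]}'
```

```text
clock: 6.25
tool_pos: [0.6015, -0.0878, 0.0563]
orientation: [[-0.978, 0.209, 0.001], [0.209, 0.978, -0.0], [-0.001, -0.0, -1.0]]
contact_force: [-0.2, 0.9, 0.8]
opening: -0.0
grasp_force: 0.0
clock: 6.85
tool_pos: [0.6012, -0.0878, 0.0508]
orientation: [[-0.978, 0.209, -0.0], [0.209, 0.978, 0.0], [0.0, 0.0, -1.0]]
contact_force: [0.6, -0.7, 0.4]
opening: 0.0001
grasp_force: 0.0
```

```bash
python3 -m creep '{"delta_pos":[[0,0,0.1],[0,0,0.1],[0,0,0]],"twist":[[0,0,0],[0,0,0],[0,0,0]]}'
python3 -m creep '{"delta_pos":[[0,0,0.1],[0,0,0]],"twist":[[0,0,0],[0,0,0]]}'
```

```text
clock: 7.15
tool_pos: [0.6013, -0.0878, 0.0492]
orientation: [[-0.978, 0.209, 0.0], [0.209, 0.978, -0.0], [-0.0, 0.0, -1.0]]
contact_force: [-1.2, 0.4, 3.0]
opening: -0.0003
grasp_force: 1.0
clock: 7.35
tool_pos: [0.6013, -0.0878, 0.048]
orientation: [[-0.978, 0.209, 0.0], [0.209, 0.978, -0.0], [-0.0, 0.0, -1.0]]
contact_force: [-0.8, 1.1, 2.3]
opening: 0.0003
grasp_force: 1.0
```

```bash
python3 -m creep '{"delta_pos":[[0,0,0.05],[0,0,0.05],[0,0,0]],"twist":[[0,0,0],[0,0,0],[0,0,0]]}'
python3 -m creep '{"delta_pos":[[0,0,0.03],[0,0,0]],"twist":[[0,0,0],[0,0,0]]}'
```

```text
clock: 7.65
tool_pos: [0.6013, -0.0878, 0.0469]
orientation: [[-0.978, 0.209, 0.0], [0.209, 0.978, 0.0], [-0.0, 0.0, -1.0]]
contact_force: [-0.7, 1.0, 1.7]
opening: 0.0001
grasp_force: 0.9
clock: 7.85
tool_pos: [0.6013, -0.0878, 0.0468]
orientation: [[-0.978, 0.209, 0.0], [0.209, 0.978, -0.0], [-0.0, 0.0, -1.0]]
contact_force: [-0.8, 0.8, 2.3]
opening: -0.0
grasp_force: 1.3
```

```bash
python3 -m creep '{"delta_pos":[[0,0,0.04],[0,0,0]],"twist":[[0,0,0],[0,0,0]]}'
python3 -m creep '{"delta_pos":[[0,0,0.03],[0,0,0]],"twist":[[0,0,0],[0,0,0]]}'
```

```text
clock: 8.05
tool_pos: [0.6013, -0.0878, 0.0468]
orientation: [[-0.978, 0.209, 0.0], [0.209, 0.978, -0.0], [-0.0, -0.0, -1.0]]
contact_force: [-2.2, 1.5, 5.2]
opening: -0.0
grasp_force: 2.4
clock: 8.25
tool_pos: [0.6013, -0.0878, 0.0467]
orientation: [[-0.978, 0.209, 0.0], [0.209, 0.978, -0.0], [-0.0, -0.0, -1.0]]
contact_force: [-2.7, 1.3, 6.1]
opening: -0.0003
grasp_force: 3.0
```

```bash
python3 -m creep '{"delta_pos":[[0.484,0.009,0],[0.484,0.009,0],[0.484,0.009,0],[0.484,0.009,0],[0.484,0.009,0]],"twist":[[0,0,0.037],[0,0,0.037],[0,0,0.037],[0,0,0.037],[0,0,0.037]]}'
python3 -m creep '{"delta_pos":[[0.484,0.009,0],[0.484,0.009,0],[0.484,0.009,0],[0.484,0.009,0],[0,0,0]],"twist":[[0,0,0.037],[0,0,0.037],[0,0,0.037],[0,0,0.037],[0,0,0]]}'
```

```text
clock: 8.75
tool_pos: [0.5799, -0.0814, 0.0464]
orientation: [[-0.922, 0.387, 0.004], [0.387, 0.922, -0.002], [-0.005, -0.0, -1.0]]
contact_force: [2.9, -2.3, 2.4]
opening: -0.0003
grasp_force: 1.8
clock: 9.25
tool_pos: [0.5619, -0.0721, 0.0468]
orientation: [[-0.856, 0.517, 0.003], [0.517, 0.856, -0.001], [-0.003, 0.001, -1.0]]
contact_force: [0.3, -0.3, 4.4]
opening: 0.0
grasp_force: 2.1
```

```bash
python3 -m creep '{"delta_pos":[[0.484,0.02,0],[0.484,0.02,0],[0.484,0.02,0],[0.484,0.02,0],[0.484,0.02,0],[0.484,0.01,0],[0.484,0.01,0],[0.484,0.01,0],[0.484,0.01,0],[0,0,0]],"twist":[[0,0,0.0375],[0,0,0.0375],[0,0,0.0375],[0,0,0.0375],[0,0,0.0375],[0,0,0.0375],[0,0,0.0375],[0,0,0.0375],[0,0,0.0375],[0,0,0]]}'
```

```text
clock: 10.25
tool_pos: [0.5295, -0.0433, 0.0468]
orientation: [[-0.637, 0.771, 0.002], [0.771, 0.637, -0.001], [-0.002, 0.001, -1.0]]
contact_force: [2.0, -0.8, 3.8]
opening: 0.0
grasp_force: 2.4
```

```bash
python3 -m creep '{"delta_pos":[[0.484,0,0],[0.484,0,0],[0.484,0,0],[0.484,0,0],[0.484,0,0],[0.484,0,0],[0.484,0,0],[0.484,0,0],[0.484,0,0],[0.1,0,0],[0,0,0]],"twist":[[0,0,0.0375],[0,0,0.0375],[0,0,0.0375],[0,0,0.0375],[0,0,0.0375],[0,0,0.0375],[0,0,0.0375],[0,0,0.0375],[0,0,0.0375],[0,0,0],[0,0,0]]}'
```

```text
clock: 11.35
tool_pos: [0.5069, -0.0056, 0.0467]
orientation: [[-0.346, 0.938, 0.002], [0.938, 0.346, -0.002], [-0.002, 0.001, -1.0]]
contact_force: [1.9, -2.5, 5.8]
opening: -0.0
grasp_force: 2.7
```

```bash
python3 -m creep '{"delta_pos":[[0,0,-0.5],[0,0,-1],[0,0,-1.5],[0,0,-2],[0,0,-2],[0,0,-2],[0,0,-2],[0,0,-2],[0,0,-1],[0,-2,0],[0,-3,0],[0,-3,0],[0,-2,0],[0,0,0]],"twist":[[0,0,0],[0,0,0],[0,0,0],[0,0,0],[0,0,0],[0,0,0],[0,0,0],[0,0,0],[0,0,0],[0,0,0],[0,0,0],[0,0,0],[0,0,0],[0,0,0]]}'
python3 - <<'E'
from h import *
import cv2
a=robot.capture("scene"); cv2.imwrite("pics/s2.png",cv2.resize(a[150:260,250:400],None,fx=5,fy=5,interpolation=cv2.INTER_CUBIC)[...,::-1])
b=cv2.imread("pics/scene.png")[150:260,250:400]
im=np.hstack([cv2.resize(x,None,fx=2.6,fy=2.6,interpolation=cv2.INTER_CUBIC) for x in (b,a[150:260,250:400,::-1])])
w=robot.capture("wrist")[...,::-1]; w=cv2.resize(w,(im.shape[1]//2+60,270)); w=np.hstack([w,np.zeros((270,im.shape[1]-w.shape[1],3),np.uint8)])
cv2.imwrite("pics/chk.png",np.vstack([im,w]))
for n in ["block_tall","block_low","jar","coaster"]:
    print(n,[(np.round(x["position"],4).tolist(),round(x["p"],2)) for x in robot.find_in("scene",n)[:1]])
E
```

```text
clock: 12.75
tool_pos: [0.4098, -0.0393, 0.1855]
orientation: [[-0.344, 0.939, -0.002], [0.939, 0.344, 0.001], [0.002, -0.002, -1.0]]
contact_force: [0.3, 0.3, 0.9]
opening: 0.0004
grasp_force: 0.0
block_tall [([0.6591, -0.005, 0.0516], 0.59)]
block_low [([0.5784, 0.057, 0.044], 0.5)]
jar [([0.6415, 0.4003, 0.0523], 0.64)]
coaster [([0.6666, -0.3796, 0.0142], 0.95)]
```

View pics/chk.png

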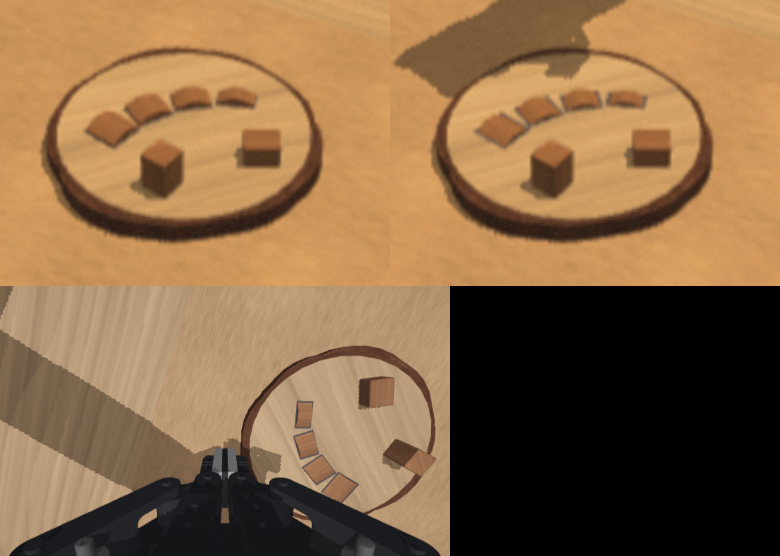

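In the after picture (top right), all four tiles at (500,130), (540,109), (581,98) and (627,98) sit visibly lower than before (top left). The blocks at (551,168) and (651,147) haven't moved. The hand is clear, so I'm handing in.

```bash
python3 -c "
from cell import robot
print(robot.job_done())"
```

```text
the job is handed in; nothing more can be done
None
```

All four tiles were pressed down in one low slide from the widest to the narrowest, the hand moved clear with the bystanders undisturbed, and the job is handed in; no verdict was returned.

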